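Unscrew the spring-loaded cap of a battery canister

TASK

Unscrew the orange cap of the battery canister all the way without forcing or pulling on the thread, and have it in your grip when it comes free, because the sprung cell under it pushes it off. Then set it down gently, top side up, near the middle of the wooden tray's floor and let go; do not drop it or disturb the two jars and the tray.

Things in the scene. Friction and masses are not known exactly. Their poses are not given: they have to be found in the camera images.
- canister: Aluminium battery canister, fixed to the desk: steel foot 80 mm across and 8 mm high, barrel 57 mm across up to a shoulder at 60 mm, then a threaded neck 37 mm across, ending 86 mm up. Origin at the centre of its underside, z up along the screw axis. Thread friction holds the cap wherever it is left while engaged.
- neck_rim (a point): Centre of the neck's upper rim. Right-hand thread, lead 14 mm: the cap unscrews anticlockwise seen from above, climbs 14 mm a turn and is free after a little over one turn (6.4 to 8.0 rad, different each time), some 14 to 18 mm up. Until then, lifting it is blocked by the thread after at most 3 mm of play; sideways play 1 mm.
- cell: Sprung blue battery cell, 25 mm across, in the neck; origin on its axis at the top face, a brass tip rises 2 mm above it. It pushes the cap up with 8 N when screwed home, about 5 N as the cap frees, and rises 24 mm at most, then sticking out about 24 mm above the rim.
- cap: Round knurled orange screw cap, 50 mm outer diameter, 35 mm high, about 80 g, upper 12 mm solid and slightly the widest part, hollow skirt below; a white mark on top points along its x axis. Origin at the centre of its open underside (skirt's lower rim), z up towards its closed top. Screwed home, its origin is 64 to 67 mm and its top 99 to 102 mm above the desk; 4 mm is free under the skirt.
- tray: Loose shallow pine tray 150 x 170 x 34 mm (x, y, z), 0.21 kg, walls 10 mm thick, floor 5 mm thick (inner floor 130 x 150 mm); origin at the centre of its underside on the desk, z up.
- film_can: Black film can with grey lid, standing on the desk behind the canister, 34 mm across, 53 mm high; origin at the centre of its underside. Leave it alone.
- pin_jar: Small clear jar of pins with a white lid, standing on the desk behind the canister, 48 mm across, 46 mm high; origin at the centre of its underside. Leave it alone.
Not all that is in view belongs to the job. Of the things shaped like the cap, the orange one is meant.

How it is judged:
On the way:
1. the cap is off the thread, lifted at least 90 mm above the canister's origin and still held in the gripper (z of cap in the frame of canister above 0.09 m and contact force between the fingers and cap above 1 N and angle between cap's own z axis and vertical below 0.35 rad), for 0.2 s.
At the end, for the whole second after the job is handed in: The cap rests top side up (within 0.12 rad) and flat on the tray's floor, inside the walls (its centre within 45 mm of the tray's centre along x and 55 mm along y), let go and at rest (under 20 mm/s); the tray stands flat (x of cap in the frame of tray between -0.045 and 0.045 m and y of cap in the frame of tray between -0.055 and 0.055 m and z of cap in the frame of tray between 0.002 and 0.009 m and angle between cap's own z axis and vertical below 0.12 rad and linear speed of cap below 0.02 m/s and angle between tray's own z axis and vertical below 0.05 rad); the robot touches nothing.
It fails at once if the cap is forced: more than 34 N between the cap and the canister with its cell (about 15 N of it is the spring's own load) (contact force between cap and canister above 34 N).
It fails at once if the cap is off the thread and pushed up by the cell (more than 84 mm above the canister's origin) with no finger touching it (z of cap in the frame of canister above 0.084 m and contact force between the fingers and cap below 0.05 N).
It fails at once if the cap falls or flies: faster than 0.5 m/s with no finger touching it (linear speed of cap above 0.5 m/s and contact force between the fingers and cap below 0.05 N).
It fails at once if the cap is pressed or knocked on the tray with more than 50 N (contact force between cap and tray above 50 N).
It fails at once if the film can or the pin jar is moved more than 20 mm, or the tray more than 40 mm (distance of any of film_can, pin_jar from where it was at the start of the episode above 0.02 m or distance of tray from where it was at the start of the episode above 0.04 m).
It also fails if it takes over 72 s, if anything falls off the work surface, if the arm or the gripper's body presses on something with over 40 N, if the wrist force passes 120 N, or if a joint passes its speed limit or range.

ROBOT

A 7-joint arm with a two-finger parallel gripper is mounted at the origin on a cart in front of the work surface, level with it; the furniture and walls round the work are solid. World frame = base frame: x ahead of the robot, y to its left, z up, the work surface at z = 0. Lengths are in m, angles in rad, forces in N, time in s.
With the tool pointing down it reaches from about 0.425 to 0.925 m from the base axis. Payload 6.8 kg.
Tool frame: the origin (TCP) lies between the finger pads; the fingertips stand 11 mm ahead of it and the grasp point (between the pads) lies 8 mm behind it; z points along the fingers, y is the line along which they close (so a half turn about z gives the same grasp; the last joint's range is limited). The gripper opens to 85 mm and grips with 20 to 120 N. Pads are 22 mm wide; open, the fingers measure 114 mm over their backs; the gripper's body (76 mm by 85 mm) begins 54 mm behind the grasp point. The pads swing forward as they close: fully open they stand 13 mm farther back than shut.
Start: joints at [-1.377, 0.477, 0.022, 1.555, -0.011, 1.109, -0.083], TCP at [0.201, 0.645, 0.242] pointing down, gripper open.
Joint ranges: [-2.96, 2.96], [-0.34, 2.1], [-1.41, 1.46], [0.24, 2.44], [-1.37, 4.51], [0.17, 1.92], [-2.96, 2.96]. Speed limits (rad/s): [2.39, 2.39, 3.14, 3.14, 3.14, 3.14, 3.14].

INTERFACE

Orientations are given as a rotation vector (axis times angle).
In Python, from bench import r gives the robot as it stands.
- The arm moves only by the tool send_rows, never from a script. Its argument "deltas" is a list of rows, each an object of numbers: "dx", "dy", "dz": the shift along the world's x, y, z in mm; "rx", "ry", "rz": the turn, a rotation vector about the world's x, y, z in degrees. A call has 1 to 5 rows; each row is the pose to reach, as a shift and turn from the pose commanded when the call began; what a row does not reach only later rows make up. A row lasts 1/12 s, in which the tool goes at most 41.7 mm and 7.16 degrees, less where a joint would pass 70% of its speed; a pose out of reach is approached as far as the arm can. A call with a gripper value outside its range is refused whole. "jaw" is the finger opening in mm, from 0 to 85.4, set as the call begins (left out, the last holds). The fingers move at their own pace and stop on an object; "newtons" is the grip in N (left out, the last holds). Time passes only in rows, so rows that repeat a pose let the fingers close. It gives the time, the measured TCP pose, the force, the opening and the grip force at its end, in the units of the state.
- r.get_obs(): the state, without advancing time (a new reading comes with each control period).
- r.grab_frame(name): name is "scene" or "top" or "wrist"; returns a dict with "frame" (480x640x3 uint8, blue, green, red), "z_map" (480x640 float32, m along the optical axis (not along the pixel's ray), 0 where there is no reading), "vertical_fov" (degrees; the focal length in pixels is half the picture's height over the tangent of half this angle, whatever the lens; pixels are square), "cx", "cy" (the principal point, pixels), "xyz" and "orientation" of the camera in the world. Camera axes: x right, y down, z forward; pixel columns grow to the right and rows downward; lengths in m; the calibration is good to about 2 mm. The wrist camera is an equidistant fisheye: a pixel r from the principal point sees the ray r / f radians off the axis. A picture is of the moment at which its call begins.
- r.hand_in(): hands the job in; it is judged then, once.
The state is a dict: "clock": time; "joints": joint angles; "qvel": joint speeds; "tau": joint torques, N m; "tcp_pos": TCP position; "orientation": TCP orientation; "contact_force": force on the tool from outside, world axes, zero at the start; "moment": the same for the moment, N m; "grip_width": finger opening in m; "gripper_force": force on a finger pad.
Only numpy, scipy, OpenCV 4.12 (cv2) and the standard library are available. Lean on these libraries where they do the work, as an engineer would, in place of code of your own. Each camera call takes 0.05 s, during which the arm holds its last target. There are 200 camera calls.

## Working session

There is one attempt and no reset: what is moved stays moved. The work goes in short steps, Python scripts to look and compute and a tool call to move; the robot and the scene stay as the last step left them, time stands still between calls to the robot, and variables do not carry over. Pictures are saved under pics/ and viewed, at most 10 in all, crops included, and the job is handed in when it is done.

Besides the shell and the picture viewer there is one more tool, called after "Request:" as name([rows], argument=value, ...), one row to a line, values as JSON. send_rows: Moves the arm, as the interface text tells. Its arguments: {"type":"object","properties":{"deltas":{"type":"array","items":{"type":"object","properties":{"dx":{"type":"number"},"dy":{"type":"number"},"dz":{"type":"number"},"rx":{"type":"number"},"ry":{"type":"number"},"rz":{"type":"number"}}}},"jaw":{"type":"number"},"newtons":{"type":"number"}},"required":["deltas"]}

```bash
mkdir -p pics; ls
cat > h.py <<'E'
import numpy as np,cv2
from scipy.spatial.transform import Rotation as R
from bench import r
def grab(n):
    d=r.grab_frame(n); d['f']=240/np.tan(np.radians(d['vertical_fov'])/2)
    o=np.array(d['orientation'],float); d['R']=R.from_rotvec(o).as_matrix() if o.size==3 else o.reshape(3,3)
    d['p']=np.array(d['xyz']); return d
def rays(d,uv,fish=False):
    uv=np.atleast_2d(uv).astype(float); q=(uv-[d['cx'],d['cy']])/d['f']
    if fish:
        t=np.linalg.norm(q,axis=1,keepdims=True); q=q/np.maximum(t,1e-9)*np.tan(t)
    return np.c_[q,np.ones(len(q))]
def plane(d,uv,z,fish=False):
    v=rays(d,uv,fish)@d['R'].T; return d['p']+v*((z-d['p'][2])/v[:,2])[:,None]
def cloud(d,fish=False):
    v,u=np.mgrid[:480,:640]; q=rays(d,np.c_[u.ravel(),v.ravel()],fish)
    return (d['p']+(q*d['z_map'].ravel()[:,None])@d['R'].T).reshape(480,640,3)
E
python3 - <<'E'
from h import *
print(r.get_obs())
for n in('top','scene','wrist'):
    d=grab(n); cv2.imwrite(f'pics/{n}0.png',d['frame']); print(n,d['vertical_fov'],d['cx'],d['cy'],d['p'],d['orientation'])
    hsv=cv2.cvtColor(d['frame'],cv2.COLOR_BGR2HSV); m=cv2.inRange(hsv,(3,120,80),(20,255,255))
    k,l,s,c=cv2.connectedComponentsWithStats(m)
    P=cloud(d,n=='wrist')
    for i in range(1,k):
        if s[i,4]>60: print(s[i],c[i].round(1),np.median(P[l==i],0).round(3), hsv[l==i].mean(0).round())
E
```

```text
pics
{'clock': 0.0, 'joints': array([-1.37707866,  0.47781335,  0.02234977,  1.5564505 , -0.01147974,
        1.10928729, -0.08309453]), 'qvel': array([-1.12239414e-03, -3.81842289e-04, -8.18051762e-04, -7.90848221e-04,
        6.49679692e-05, -1.19699049e-03, -1.09429631e-04]), 'tau': array([-9.55179858e-04, -5.96449149e+01,  1.60750654e+00, -2.81188291e+01,
        1.24793197e-02,  9.43943218e-03,  1.23641402e-05]), 'tcp_pos': array([0.20050301, 0.64393851, 0.24131742]), 'orientation': array([-4.72236686e-01, -3.10577773e+00,  2.86880477e-03]), 'contact_force': array([0.90012193, 0.72081244, 0.3234358 ]), 'moment': array([-0.01156427, -0.02421901,  0.01165111]), 'gripper_force': 0.0, 'grip_width': 0.08540697097024565}
top 54.75051840601973 316.92280767506116 235.91907788756896 [ 0.44800565 -0.03738072  0.94659898] [-2.1879071   2.16726552 -0.0993403 ]
[162 203  86  55 526] [191.7 212.6] [0.587 0.219 0.033] [ 15. 127. 165.]
[ 161  208   87   70 4923] [207.4 243.2] [0.515 0.183 0.005] [ 15. 126. 168.]
[431 257  30  28 651] [445.5 271.1] [ 0.461 -0.274  0.099] [ 13. 216. 211.]
scene 4
[... 157 characters left out ...]
38. ] [0.722 1.028 0.08 ] [ 19. 191. 125.]
[  0  52  61  40 639] [27.1 74.6] [0.505 1.091 0.012] [ 15. 151. 107.]
[ 178  180   93   69 2707] [224.5 216.4] [0.523 0.189 0.008] [ 15. 151. 136.]
[351 316  29  32 689] [365.  331.8] [ 0.456 -0.282  0.1  ] [ 12. 248. 163.]
wrist 65.70646984690485 315.21690068282777 237.3935103067495 [0.13457008 0.6648139  0.37238131] [2.34363015 1.72534343 0.23564955]
[610 280  30  32  85] [620.6 293.3] [0.439 1.022 0.006] [ 16. 124. 147.]
[ 607  294   33   87 1629] [626.3 341.3] [0.539 1.044 0.015] [ 16. 128. 165.]
[611 407  25  37 223] [623.9 422.9] [0.696 1.047 0.05 ] [ 18. 161. 112.]
[  95  432   52   48 1461] [118.2 455.2] [0.485 0.225 0.006] [ 16. 130. 165.]
```

```bash
python3 -c "
import cv2,numpy as np
a=[cv2.imread(f'pics/{n}0.png') for n in('top','scene')]
cv2.imwrite('pics/c0.png',cv2.resize(np.vstack(a),(400*1,600)))"
```

```text
(no output)
```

View pics/top0.png

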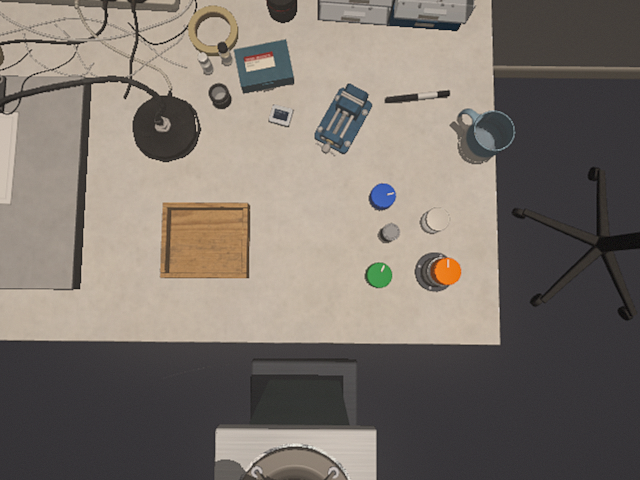

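View pics/scene0.png

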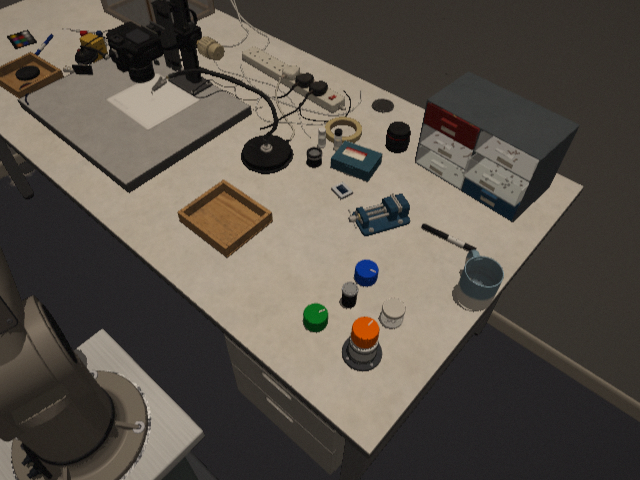

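Top view: the orange cap on its dark foot is at (447,271). The tray is at (205,240), the film can at (390,232) and the pin jar at (435,221).
Things that could be taken for the cap: green (379,275), blue (383,196) and the white jar lid (435,221). I choose orange (447,271), the only one standing high on a canister; in the scene view it is at (365,332).

Run:
```python
from h import *
for n in('top','scene'):
    d=grab(n); P=cloud(d); hsv=cv2.cvtColor(d['frame'],cv2.COLOR_BGR2HSV)
    # top face of cap: orange points whose depth is near the cap top
    m=(cv2.inRange(hsv,(3,170,80),(20,255,255))>0)
    z=P[...,2]; t=m&(P[...,0]>.38)&(P[...,0]<.56)&(P[...,1]<-.2)&(P[...,1]>-.35)
    zt=np.percentile(z[t],80); q=t&(z>zt-.006)
    c=max(cv2.findContours(q.astype(np.uint8),0,2)[0],key=cv2.contourArea)
    e=cv2.fitEllipse(cv2.convexHull(c)); print(n,'cap',zt.round(4),plane(d,e[0],zt).round(4),P[q].mean(0).round(4),e)
    for nm,lo,hi,bx in(('film',.045,.06,(.48,.6,-.2,-.1)),('pin',.038,.055,(.5,.6,-.3,-.2)),('foot',.004,.014,(.4,.52,-.34,-.2)),('all>15mm',.015,.2,(.38,.62,-.36,-.09))):
        s=(z>lo)&(z<hi)&(P[...,0]>bx[0])&(P[...,0]<bx[1])&(P[...,1]>bx[2])&(P[...,1]<bx[3])
        if s.any(): print(nm,s.sum(),P[s].mean(0).round(3),P[s].min(0).round(3),P[s].max(0).round(3))
    s=(z>.027)&(z<.045)&(P[...,0]>.4)&(P[...,0]<.65)&(P[...,1]>.05)&(P[...,1]<.35)
    print('tray',cv2.minAreaRect((P[s][:,:2]*1000).astype(np.float32)),np.median(z[s]))
    u,v=map(int,e[0])
    cv2.imwrite(f'pics/crop_{n}.png',cv2.resize(d['frame'][v-60:v+60,u-80:u+80],None,fx=4,fy=4,interpolation=2))
```

```text
top cap 0.101 [[ 0.4614 -0.2764  0.101 ]] [ 0.4611 -0.2767  0.0998] ((446.69512939453125, 270.79046630859375), (26.334890365600586, 27.43787384033203), 112.37748718261719)
film 245 [ 0.538 -0.182  0.052] [ 0.523 -0.199  0.046] [ 0.554 -0.166  0.057]
pin 452 [ 0.564 -0.274  0.045] [ 0.542 -0.297  0.039] [ 0.587 -0.251  0.05 ]
foot 465 [ 0.461 -0.263  0.008] [ 0.405 -0.338  0.004] [ 0.519 -0.203  0.013]
all>15mm 2641 [ 0.509 -0.225  0.055] [ 0.429 -0.302  0.015] [ 0.62  -0.136  0.104]
tray ((520.3154907226562, 184.4287872314453), (149.38201904296875, 170.81236267089844), 0.3961782157421112) 0.03333602833611793
scene cap 0.1019 [[ 0.4601 -0.2791  0.1019]] [ 0.4606 -0.2785  0.1008] ((365.1607666015625, 328.5046081542969), (23.9194393157959, 26.862016677856445), 103.3468017578125)
film 203 [ 0.538 -0.183  0.054] [ 0.522 -0.199  0.045] [ 0.558 -0.166  0.058]
pin 392 [ 0.564 -0.276  0.047] [ 0.541 -0.298  0.039] [ 0.589 -0.252  0.052]
foot 652 [ 0.451 -0.281  0.008] [ 0.401 -0.339  0.004] [ 0.519 -0.2    0.014]
all>15mm 2901 [ 0.5   -0.237  0.053] [ 0.429 -0.306  0.015] [ 0.62  -0.138  0.106]
tray ((521.7495727539062, 184.7196044921875), (153.38516235351562, 175.91123962402344), 0.10071897506713867) 0.03457966358927461
```

View pics/crop_top.png

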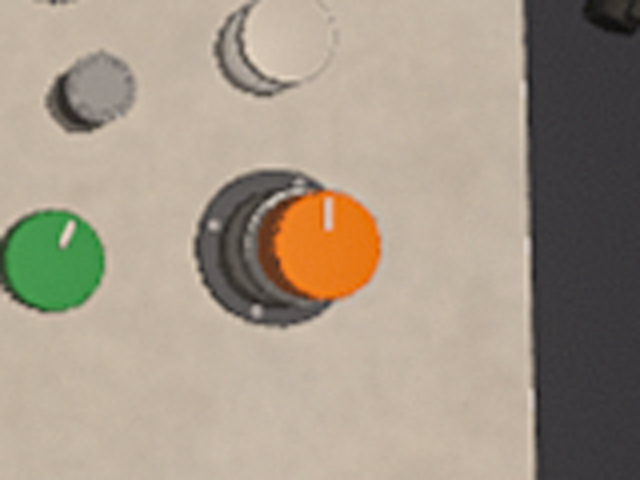

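The crop shows the knurled orange cap with its white mark pointing up (world +x), sitting on the dark canister foot. The green cap stands on the desk and the white lid is the pin jar, so the choice holds. Next I check for tall obstacles along the travel path.

Run:
```python
from h import *
for n in('scene','top','wrist'):
    d=grab(n);P=cloud(d,n=='wrist')
    s=(d['z_map']>0)&(P[...,2]>.1)&(P[...,0]>.3)&(P[...,0]<.85)&(P[...,1]>-.5)&(P[...,1]<1.1)
    H,xe,ye=np.histogram2d(P[s][:,0],P[s][:,1],bins=[np.arange(.3,.9,.1),np.arange(-.5,1.2,.1)])
    for i,j in np.argwhere(H>3): 
        k=s&(P[...,0]>=xe[i])&(P[...,0]<xe[i+1])&(P[...,1]>=ye[j])&(P[...,1]<ye[j+1]); print(n,xe[i].round(1),ye[j].round(1),int(H[i,j]),P[k][:,2].max().round(3))
```

```text
scene 0.4 -0.4 9 0.104
scene 0.4 -0.3 361 0.106
scene 0.5 0.6 44 0.221
scene 0.5 0.7 363 0.222
scene 0.5 0.8 132 0.189
scene 0.6 0.5 135 0.186
scene 0.6 0.6 1842 0.25
scene 0.6 0.7 291 0.24
scene 0.6 0.8 33 0.199
scene 0.7 0.2 144 0.161
scene 0.7 0.3 166 0.173
scene 0.7 0.4 153 0.18
scene 0.7 0.5 131 0.182
scene 0.7 0.6 1599 0.312
scene 0.7 0.7 81 0.238
scene 0.8 0.5 474 0.209
scene 0.8 0.6 1159 0.292
top 0.4 -0.3 245 0.105
top 0.7 0.2 282 0.155
top 0.7 0.3 402 0.171
top 0.7 0.4 420 0.176
top 0.7 0.5 48 0.175
top 0.8 0.5 52 0.169
wrist 0.5 0.7 68 0.14
wrist 0.5 0.8 90 0.142
```

Request:
send_rows([
  {"dx": 20,"dy": -20,"rz": -6},
  {"dx": 40,"dy": -42,"rz": -12},
  {"dx": 60,"dy": -62,"rz": -18},
  {"dx": 80,"dy": -83,"rz": -25},
  {"dx": 100,"dy": -104,"rz": -32},
], jaw=85, newtons=50)

```text
$.deltas[0]: bad value
```

```bash
python3 -c "
from h import *
o=r.get_obs();print(o['clock'],o['joints'].round(2),o['tcp_pos'])"
```

```text
0.4 [-1.38  0.48  0.02  1.56 -0.01  1.11 -0.08] [0.20062021 0.64443099 0.24216164]
```

Request:
send_rows([
  {"dx": 20,"dy": -20,"dz": 0,"rx": 0,"ry": 0,"rz": -6},
  {"dx": 40,"dy": -42,"dz": 0,"rx": 0,"ry": 0,"rz": -12},
  {"dx": 60,"dy": -62,"dz": 0,"rx": 0,"ry": 0,"rz": -18},
  {"dx": 80,"dy": -83,"dz": 0,"rx": 0,"ry": 0,"rz": -25},
  {"dx": 100,"dy": -104,"dz": 0,"rx": 0,"ry": 0,"rz": -32},
], jaw=85, newtons=50)

```text
clock: 0.82
tcp_pos: [0.3014, 0.5395, 0.2424]
orientation: [-1.318, -2.851, -0.0]
contact_force: [-0.8, 0.5, -0.8]
grip_width: 0.085
gripper_force: 0.0
```

```bash
python3 -c "
from h import *
o=r.get_obs();print(o['clock'],o['joints'].round(2),o['tcp_pos'])"
```

```text
0.8167 [-1.29  0.38  0.17  1.71 -0.07  1.06 -0.39] [0.30141941 0.5394596  0.24240171]
```

Request:
send_rows([
  {"dx": 20,"dy": -28,"dz": 0,"rx": 0,"ry": 0,"rz": -6},
  {"dx": 40,"dy": -56,"dz": 0,"rx": 0,"ry": 0,"rz": -12},
  {"dx": 60,"dy": -84,"dz": 0,"rx": 0,"ry": 0,"rz": -19},
  {"dx": 80,"dy": -112,"dz": 0,"rx": 0,"ry": 0,"rz": -26},
  {"dx": 100,"dy": -140,"dz": 0,"rx": 0,"ry": 0,"rz": -33},
])

```text
clock: 1.23
tcp_pos: [0.4014, 0.3991, 0.2426]
orientation: [-2.074, -2.359, -0.001]
contact_force: [0.2, 0.7, 0.6]
grip_width: 0.085
gripper_force: 0.0
```

Request:
send_rows([
  {"dx": 12,"dy": -32,"dz": 0,"rx": 0,"ry": 0,"rz": -6},
  {"dx": 24,"dy": -64,"dz": 0,"rx": 0,"ry": 0,"rz": -12},
  {"dx": 36,"dy": -96,"dz": 0,"rx": 0,"ry": 0,"rz": -19},
  {"dx": 48,"dy": -128,"dz": 0,"rx": 0,"ry": 0,"rz": -26},
  {"dx": 60,"dy": -160,"dz": 0,"rx": 0,"ry": 0,"rz": -33},
])

```text
clock: 1.65
tcp_pos: [0.461, 0.239, 0.2426]
orientation: [-2.658, -1.673, -0.001]
contact_force: [0.7, 0.8, 0.4]
grip_width: 0.085
gripper_force: 0.0
```

Request:
send_rows([
  {"dx": 4,"dy": -34,"dz": 0,"rx": 0,"ry": 0,"rz": -6},
  {"dx": 8,"dy": -68,"dz": 0,"rx": 0,"ry": 0,"rz": -12},
  {"dx": 12,"dy": -102,"dz": 0,"rx": 0,"ry": 0,"rz": -19},
  {"dx": 16,"dy": -136,"dz": 0,"rx": 0,"ry": 0,"rz": -26},
  {"dx": 20,"dy": -170,"dz": 0,"rx": 0,"ry": 0,"rz": -33},
])

```text
clock: 2.07
tcp_pos: [0.4806, 0.069, 0.2426]
orientation: [-3.024, -0.849, -0.001]
contact_force: [1.1, -0.1, 0.1]
grip_width: 0.085
gripper_force: 0.0
```

Request:
send_rows([
  {"dx": -1,"dy": -34,"dz": 0,"rx": 0,"ry": 0,"rz": -6},
  {"dx": -2,"dy": -68,"dz": 0,"rx": 0,"ry": 0,"rz": -12},
  {"dx": -3,"dy": -102,"dz": 0,"rx": 0,"ry": 0,"rz": -19},
  {"dx": -4,"dy": -136,"dz": 0,"rx": 0,"ry": 0,"rz": -26},
  {"dx": -5,"dy": -170,"dz": 0,"rx": 0,"ry": 0,"rz": -33},
])

```text
clock: 2.48
tcp_pos: [0.4754, -0.101, 0.2427]
orientation: [-3.141, 0.044, -0.002]
contact_force: [0.8, 0.1, 1.1]
grip_width: 0.0848
gripper_force: 0.0
```

```bash
cat > o.py <<'E'
from h import *
o=r.get_obs();M=R.from_rotvec(o['orientation']).as_matrix()
print(round(o['clock'],2),o['joints'].round(2),(o['tcp_pos']*1000).round(1),'yaw',np.degrees(np.arctan2(M[1,1],M[0,1])).round(1),'z',M[:,2].round(3),o['contact_force'].round(1),o['moment'].round(2),o['gripper_force'].round(1),o['grip_width'].round(4))
E
python3 o.py
```

```text
Traceback (most recent call last):
  File "o.py", line 3, in <module>
    print(round(o['clock'],2),o['joints'].round(2),(o['tcp_pos']*1000).round(1),'yaw',np.degrees(np.arctan2(M[1,1],M[0,1])).round(1),'z',M[:,2].round(3),o['contact_force'].round(1),o['moment'].round(2),o['gripper_force'].round(1),o['grip_width'].round(4))
                                                                                                                                                                                                          ^^^^^^^^^^^^^^^^^^^^^^^^
AttributeError: 'float' object has no attribute 'round'
```

Request:
send_rows([
  {"dx": -3,"dy": -35,"dz": -8,"rx": 0,"ry": 0,"rz": -6},
  {"dx": -6,"dy": -70,"dz": -16,"rx": 0,"ry": 0,"rz": -12},
  {"dx": -9,"dy": -105,"dz": -24,"rx": 0,"ry": 0,"rz": -19},
  {"dx": -12,"dy": -140,"dz": -32,"rx": 0,"ry": 0,"rz": -26},
  {"dx": -15,"dy": -176,"dz": -40,"rx": 0,"ry": 0,"rz": -33},
])

```text
clock: 2.9
tcp_pos: [0.4606, -0.2768, 0.2021]
orientation: [-2.999, 0.933, -0.001]
contact_force: [0.7, 0.5, -0.3]
grip_width: 0.0852
gripper_force: 0.0
```

Request:
send_rows([
  {"dx": 0,"dy": 0,"dz": 0,"rx": 0,"ry": 0,"rz": -7},
  {"dx": 0,"dy": 0,"dz": 0,"rx": 0,"ry": 0,"rz": -14},
  {"dx": 0,"dy": 0,"dz": 0,"rx": 0,"ry": 0,"rz": -20},
  {"dx": 0,"dy": 0,"dz": 0,"rx": 0,"ry": 0,"rz": -20},
  {"dx": 0,"dy": 0,"dz": 0,"rx": 0,"ry": 0,"rz": -20},
])

```text
clock: 3.32
tcp_pos: [0.4607, -0.2754, 0.2022]
orientation: [2.798, -1.428, -0.0]
contact_force: [1.0, 0.4, 0.3]
grip_width: 0.0847
gripper_force: 0.0
```

```bash
sed -i "s/o\['gripper_force'\].round(1),o\['grip_width'\].round(4)/round(o['gripper_force'],1),round(o['grip_width'],4)/" o.py; python3 o.py
cat > w.py <<'E'
from h import *
import sys
d=grab('wrist'); P=cloud(d,True); hsv=cv2.cvtColor(d['frame'],cv2.COLOR_BGR2HSV)
m=(cv2.inRange(hsv,(3,150,60),(22,255,255))>0)&(d['z_map']>0)
z=P[...,2]; m&=(z>.06)&(z<.16); zt=np.percentile(z[m],85); q=m&(abs(z-zt)<.005)
c=max(cv2.findContours(q.astype(np.uint8),0,2)[0],key=cv2.contourArea)
h=cv2.convexHull(c)[:,0].astype(float)
w=plane(d,h,zt,True)[:,:2]*1000
(cx,cy),rad=cv2.minEnclosingCircle(w.astype(np.float32)); e=cv2.fitEllipse(w.astype(np.float32))
print('top z',zt.round(4),'circ',round(cx,1),round(cy,1),round(rad,1),'ell',e)
cv2.imwrite(f'pics/{sys.argv[1]}.png',d['frame'])
E
python3 w.py w1
```

```text
3.32 [-0.38  0.48  1.07  1.97 -0.51  0.99 -1.58] [ 460.7 -275.4  202.2] yaw -144.1 z [-0. -0. -1.] [1.  0.4 0.3] [-0.01  0.02 -0.03] 0.0 0.0847
top z 0.0996 circ 462.7 -278.0 25.0 ell ((462.6097412109375, -278.1978454589844), (48.79008483886719, 49.59513854980469), 49.113895416259766)
```

View pics/w1.png

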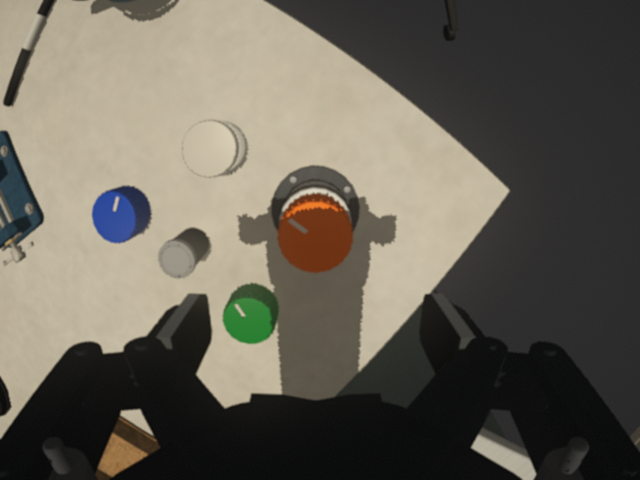

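The wrist view shows the orange cap at (315,230) on its foot, midway between the open fingers. The jars are at (212,148) and (180,258), clear of the fingers.

Request:
send_rows([
  {"dx": 1,"dy": -2,"dz": -20,"rx": 0,"ry": 0,"rz": 0},
  {"dx": 1,"dy": -2,"dz": -40,"rx": 0,"ry": 0,"rz": 0},
  {"dx": 1,"dy": -2,"dz": -62,"rx": 0,"ry": 0,"rz": 0},
  {"dx": 1,"dy": -2,"dz": -62,"rx": 0,"ry": 0,"rz": 0},
  {"dx": 1,"dy": -2,"dz": -62,"rx": 0,"ry": 0,"rz": 0},
])

```text
clock: 3.78
tcp_pos: [0.4612, -0.2771, 0.1401]
orientation: [-2.797, 1.431, 0.003]
contact_force: [0.0, -2.0, 0.1]
grip_width: 0.0851
gripper_force: 0.0
```

```bash
python3 o.py;python3 w.py w2
```

```text
3.78 [-0.29  0.56  0.97  2.02 -0.61  0.88 -1.5 ] [ 461.2 -277.1  140.1] yaw -144.2 z [-0.001  0.001 -1.   ] [ 0.  -2.   0.1] [-0.09  0.05  0.  ] 0.0 0.0851
top z 0.0995 circ 462.8 -278.4 25.1 ell ((462.6931457519531, -278.4674377441406), (48.88832473754883, 50.082359313964844), 35.94033432006836)
```

Request:
send_rows([
  {"dx": 1,"dy": -1,"dz": -20,"rx": 0,"ry": 0,"rz": 0},
  {"dx": 1,"dy": -1,"dz": -40,"rx": 0,"ry": 0,"rz": 0},
  {"dx": 1,"dy": -1,"dz": -58,"rx": 0,"ry": 0,"rz": 0},
  {"dx": 1,"dy": -1,"dz": -58,"rx": 0,"ry": 0,"rz": 0},
  {"dx": 1,"dy": -1,"dz": -58,"rx": 0,"ry": 0,"rz": 0},
])

```text
clock: 4.25
tcp_pos: [0.463, -0.2788, 0.0833]
orientation: [2.796, -1.433, 0.001]
contact_force: [0.9, -0.0, -0.2]
grip_width: 0.0852
gripper_force: 0.0
```

Request:
send_rows([
  {"dx": 0,"dy": 0,"dz": 0,"rx": 0,"ry": 0,"rz": 0},
  {"dx": 0,"dy": 0,"dz": 0,"rx": 0,"ry": 0,"rz": 0},
  {"dx": 0,"dy": 0,"dz": 0,"rx": 0,"ry": 0,"rz": 0},
  {"dx": 0,"dy": 0,"dz": 0,"rx": 0,"ry": 0,"rz": 0},
  {"dx": 0,"dy": 0,"dz": 0,"rx": 0,"ry": 0,"rz": 0},
], jaw=54, newtons=20)

```text
clock: 4.67
tcp_pos: [0.4629, -0.2785, 0.0828]
orientation: [-2.796, 1.433, -0.001]
contact_force: [1.1, -0.4, -1.7]
grip_width: 0.0538
gripper_force: 0.0
```

```bash
python3 o.py;python3 - <<'E'
import sys;sys.argv=['','w3'];exec(open('w.py').read())
E
```

```text
4.67 [-0.22  0.64  0.87  2.05 -0.71  0.78 -1.43] [ 462.9 -278.5   82.8] yaw -144.3 z [ 0.001 -0.    -1.   ] [ 1.1 -0.4 -1.7] [-0.04 -0.02 -0.02] 0.0 0.0538
top z 0.0994 circ 462.8 -278.8 25.4 ell ((462.9369201660156, -278.64654541015625), (48.9802360534668, 50.45256805419922), 33.21117401123047)
```

View pics/w3.png

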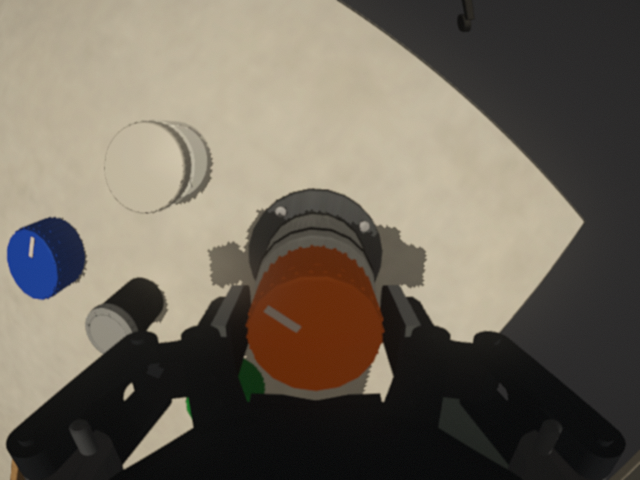

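The fingers stand either side of the orange cap (247–384, 320) with nearly equal small gaps. The mark is at (283,318). I close softly.

Request:
send_rows([
  {"dx": 0,"dy": 0,"dz": 0,"rx": 0,"ry": 0,"rz": 0},
  {"dx": 0,"dy": 0,"dz": 0,"rx": 0,"ry": 0,"rz": 0},
  {"dx": 0,"dy": 0,"dz": 0,"rx": 0,"ry": 0,"rz": 0},
  {"dx": 0,"dy": 0,"dz": 0,"rx": 0,"ry": 0,"rz": 0},
  {"dx": 0,"dy": 0,"dz": 0,"rx": 0,"ry": 0,"rz": 0},
], jaw=40, newtons=20)

```text
clock: 5.13
tcp_pos: [0.4627, -0.2785, 0.0825]
orientation: [-2.795, 1.433, -0.0]
contact_force: [-0.7, 0.8, 6.5]
grip_width: 0.0486
gripper_force: 21.0
```

```bash
python3 o.py
```

```text
5.13 [-0.21  0.64  0.87  2.05 -0.71  0.78 -1.43] [ 462.7 -278.5   82.5] yaw -144.3 z [ 0.  0. -1.] [-0.7  0.8  6.5] [0.25 0.16 0.05] 21.0 0.0486
```

Request:
send_rows([
  {"dx": 0,"dy": 0,"dz": 0.2,"rx": 0,"ry": 0,"rz": 0},
  {"dx": 0,"dy": 0,"dz": 0.3,"rx": 0,"ry": 0,"rz": 3},
  {"dx": 0,"dy": 0,"dz": 0.5,"rx": 0,"ry": 0,"rz": 7},
  {"dx": 0,"dy": 0,"dz": 0.7,"rx": 0,"ry": 0,"rz": 11},
  {"dx": 0,"dy": 0,"dz": 0.9,"rx": 0,"ry": 0,"rz": 15},
], jaw=40, newtons=40)

```text
clock: 5.55
tcp_pos: [0.4631, -0.2789, 0.0834]
orientation: [2.96, -1.051, 0.002]
contact_force: [0.5, -0.1, 0.8]
grip_width: 0.0483
gripper_force: 40.8
```

```bash
python3 o.py
```

```text
5.55 [-0.17  0.61  0.8   2.05 -0.65  0.75 -1.22] [ 463.1 -278.9   83.4] yaw -129.1 z [ 0.001 -0.001 -1.   ] [ 0.5 -0.1  0.8] [-0.12 -0.25 -0.11] 40.8 0.0483
```

Request:
send_rows([
  {"dx": 0,"dy": 0,"dz": 0.2,"rx": 0,"ry": 0,"rz": 5},
  {"dx": 0,"dy": 0,"dz": 0.4,"rx": 0,"ry": 0,"rz": 10},
  {"dx": 0,"dy": 0,"dz": 0.6,"rx": 0,"ry": 0,"rz": 15},
  {"dx": 0,"dy": 0,"dz": 0.8,"rx": 0,"ry": 0,"rz": 20},
  {"dx": 0,"dy": 0,"dz": 1.0,"rx": 0,"ry": 0,"rz": 25},
])

```text
clock: 5.97
tcp_pos: [0.4638, -0.2785, 0.0844]
orientation: [3.118, -0.384, 0.003]
contact_force: [2.9, 0.1, 0.6]
grip_width: 0.0482
gripper_force: 41.0
```

Request:
send_rows([
  {"dx": 0,"dy": 0,"dz": 0.2,"rx": 0,"ry": 0,"rz": 5},
  {"dx": 0,"dy": 0,"dz": 0.4,"rx": 0,"ry": 0,"rz": 10},
  {"dx": 0,"dy": 0,"dz": 0.6,"rx": 0,"ry": 0,"rz": 15},
  {"dx": 0,"dy": 0,"dz": 0.8,"rx": 0,"ry": 0,"rz": 20},
  {"dx": 0,"dy": 0,"dz": 1.0,"rx": 0,"ry": 0,"rz": 25},
])

```text
clock: 6.38
tcp_pos: [0.4639, -0.2778, 0.0853]
orientation: [-3.127, -0.301, -0.003]
contact_force: [2.9, 2.7, 1.3]
grip_width: 0.0479
gripper_force: 41.0
```

```bash
cat > mark.py <<'E'
from h import *
# world angle of the white mark on the cap, wrist camera
d=grab('wrist'); P=cloud(d,True); z=P[...,2]; o=r.get_obs(); t=o['tcp_pos']
hsv=cv2.cvtColor(d['frame'],cv2.COLOR_BGR2HSV); near=(np.hypot(P[...,0]-t[0],P[...,1]-t[1])<.023)
top=near&(z>t[2]+.005)&(z<t[2]+.03); zt=np.median(z[top]); top&=abs(z-zt)<.004
m=top&(hsv[...,1]<130)&(hsv[...,2]>60)
c=P[m].mean(0)[:2]; print('n',m.sum(),'ztop',zt.round(4),'mark deg',np.degrees(np.arctan2(*(c-t[:2])[::-1])).round(1))
E
python3 o.py; python3 mark.py
```

```text
6.38 [-0.02  0.53  0.57  2.03 -0.44  0.7  -0.54] [ 463.9 -277.8   85.3] yaw -79.0 z [ 0.002  0.    -1.   ] [2.9 2.7 1.3] [ 0.53 -0.6  -0.13] 41.0 0.0479
n 314 ztop 0.1014 mark deg 71.4
```

Request:
send_rows([
  {"dx": 0.3,"dy": 0.3,"dz": 0.2,"rx": 0,"ry": 0,"rz": 5},
  {"dx": 0.5,"dy": 0.5,"dz": 0.4,"rx": 0,"ry": 0,"rz": 10},
  {"dx": 0.5,"dy": 0.5,"dz": 0.6,"rx": 0,"ry": 0,"rz": 15},
  {"dx": 0.5,"dy": 0.5,"dz": 0.8,"rx": 0,"ry": 0,"rz": 20},
  {"dx": 0.5,"dy": 0.5,"dz": 1.0,"rx": 0,"ry": 0,"rz": 25},
])

```text
clock: 6.85
tcp_pos: [0.4639, -0.2772, 0.0862]
orientation: [-2.989, -0.967, -0.002]
contact_force: [2.7, 2.7, 2.5]
grip_width: 0.0482
gripper_force: 41.5
```

```bash
python3 o.py
```

```text
6.85 [ 0.07  0.5   0.46  2.03 -0.34  0.68 -0.2 ] [ 463.9 -277.2   86.2] yaw -54.1 z [ 0.001  0.001 -1.   ] [2.7 2.7 2.5] [ 0.63 -0.35 -0.11] 41.5 0.0482
```

Forces stay small. I continue with small +x/+y relief.

Request:
send_rows([
  {"dx": 0.1,"dy": 0.2,"dz": 0.3,"rx": 0,"ry": 0,"rz": 5},
  {"dx": 0.2,"dy": 0.4,"dz": 0.5,"rx": 0,"ry": 0,"rz": 10},
  {"dx": 0.2,"dy": 0.4,"dz": 0.7,"rx": 0,"ry": 0,"rz": 15},
  {"dx": 0.2,"dy": 0.4,"dz": 0.9,"rx": 0,"ry": 0,"rz": 20},
  {"dx": 0.2,"dy": 0.4,"dz": 1.1,"rx": 0,"ry": 0,"rz": 25},
])

```text
clock: 7.27
tcp_pos: [0.4636, -0.2767, 0.0871]
orientation: [-2.708, -1.591, -0.001]
contact_force: [0.8, 3.1, 2.7]
grip_width: 0.0479
gripper_force: 41.5
```

Request:
send_rows([
  {"dx": 0,"dy": 0,"dz": 0.2,"rx": 0,"ry": 0,"rz": 5},
  {"dx": 0,"dy": 0,"dz": 0.4,"rx": 0,"ry": 0,"rz": 10},
  {"dx": 0,"dy": 0,"dz": 0.6,"rx": 0,"ry": 0,"rz": 15},
  {"dx": 0,"dy": 0,"dz": 0.8,"rx": 0,"ry": 0,"rz": 20},
  {"dx": 0,"dy": 0,"dz": 1.0,"rx": 0,"ry": 0,"rz": 25},
])

```text
clock: 7.68
tcp_pos: [0.4632, -0.2766, 0.0881]
orientation: [-2.299, -2.139, -0.001]
contact_force: [0.7, 2.8, 3.5]
grip_width: 0.0482
gripper_force: 41.5
```

```bash
python3 o.py
```

```text
7.68 [ 0.24  0.47  0.23  2.02 -0.16  0.67  0.5 ] [ 463.2 -276.6   88.1] yaw -4.1 z [-0.001  0.001 -1.   ] [0.7 2.8 3.5] [ 0.72 -0.01 -0.07] 41.5 0.0482
```

Request:
send_rows([
  {"dx": 0,"dy": 0.2,"dz": 0.3,"rx": 0,"ry": 0,"rz": 5},
  {"dx": 0,"dy": 0.4,"dz": 0.5,"rx": 0,"ry": 0,"rz": 10},
  {"dx": 0,"dy": 0.4,"dz": 0.7,"rx": 0,"ry": 0,"rz": 15},
  {"dx": 0,"dy": 0.4,"dz": 0.9,"rx": 0,"ry": 0,"rz": 20},
  {"dx": 0,"dy": 0.4,"dz": 1.1,"rx": 0,"ry": 0,"rz": 25},
])

```text
clock: 8.1
tcp_pos: [0.4628, -0.2764, 0.0891]
orientation: [-1.782, -2.585, -0.001]
contact_force: [-0.4, 2.6, 2.8]
grip_width: 0.048
gripper_force: 41.5
```

Request:
send_rows([
  {"dx": 0,"dy": 0,"dz": 0.2,"rx": 0,"ry": 0,"rz": 5},
  {"dx": 0,"dy": 0,"dz": 0.4,"rx": 0,"ry": 0,"rz": 10},
  {"dx": 0,"dy": 0,"dz": 0.6,"rx": 0,"ry": 0,"rz": 15},
  {"dx": 0,"dy": 0,"dz": 0.8,"rx": 0,"ry": 0,"rz": 20},
  {"dx": 0,"dy": 0,"dz": 1.0,"rx": 0,"ry": 0,"rz": 25},
])

```text
clock: 8.52
tcp_pos: [0.4625, -0.2766, 0.09]
orientation: [-1.18, -2.909, -0.001]
contact_force: [-1.7, 1.5, 3.2]
grip_width: 0.0481
gripper_force: 41.6
```

```bash
python3 o.py; python3 mark.py
```

```text
8.52 [ 0.42  0.46  0.    2.01 -0.    0.68  1.23] [ 462.5 -276.6   90. ] yaw 45.8 z [-0.002  0.001 -1.   ] [-1.7  1.5  3.2] [ 0.49  0.34 -0.05] 41.6 0.0481
n 323 ztop 0.1062 mark deg -168.2
```

Request:
send_rows([
  {"dx": -0.2,"dy": 0,"dz": 0.3,"rx": 0,"ry": 0,"rz": 5},
  {"dx": -0.3,"dy": 0,"dz": 0.5,"rx": 0,"ry": 0,"rz": 10},
  {"dx": -0.3,"dy": 0,"dz": 0.7,"rx": 0,"ry": 0,"rz": 15},
  {"dx": -0.3,"dy": 0,"dz": 0.9,"rx": 0,"ry": 0,"rz": 20},
  {"dx": -0.3,"dy": 0,"dz": 1.1,"rx": 0,"ry": 0,"rz": 25},
])

```text
clock: 8.98
tcp_pos: [0.4623, -0.2769, 0.0911]
orientation: [-0.526, -3.096, -0.001]
contact_force: [-1.2, 2.3, 2.1]
grip_width: 0.048
gripper_force: 41.7
```

Request:
send_rows([
  {"dx": 0,"dy": 0,"dz": 0.2,"rx": 0,"ry": 0,"rz": 5},
  {"dx": 0,"dy": 0,"dz": 0.4,"rx": 0,"ry": 0,"rz": 10},
  {"dx": 0,"dy": 0,"dz": 0.6,"rx": 0,"ry": 0,"rz": 15},
  {"dx": 0,"dy": 0,"dz": 0.8,"rx": 0,"ry": 0,"rz": 20},
  {"dx": 0,"dy": 0,"dz": 1.0,"rx": 0,"ry": 0,"rz": 25},
])

```text
clock: 9.4
tcp_pos: [0.4621, -0.2772, 0.0921]
orientation: [0.156, -3.136, -0.001]
contact_force: [-0.4, 0.6, 1.8]
grip_width: 0.0481
gripper_force: 41.6
```

```bash
python3 o.py; python3 mark.py
```

```text
9.4 [ 0.6   0.46 -0.21  1.99  0.15  0.7   1.96] [ 462.1 -277.2   92.1] yaw 95.7 z [-0.002  0.001 -1.   ] [-0.4  0.6  1.8] [ 0.14  0.34 -0.05] 41.6 0.0481
n 323 ztop 0.1082 mark deg -119.7
```

Request:
send_rows([
  {"dx": 0,"dy": 0,"dz": 0,"rx": 0,"ry": 0,"rz": 0},
  {"dx": 0,"dy": 0,"dz": 0,"rx": 0,"ry": 0,"rz": 0},
  {"dx": 0,"dy": 0,"dz": 0,"rx": 0,"ry": 0,"rz": 0},
  {"dx": 0.3,"dy": -0.4,"dz": 0,"rx": 0,"ry": 0,"rz": 0},
  {"dx": 0.3,"dy": -0.4,"dz": 0,"rx": 0,"ry": 0,"rz": 0},
], jaw=64)

```text
clock: 9.87
tcp_pos: [0.4635, -0.2777, 0.0925]
orientation: [-0.155, 3.138, -0.0]
contact_force: [0.1, 0.1, 0.3]
grip_width: 0.064
gripper_force: 0.0
```

```bash
python3 o.py; python3 mark.py; python3 w.py w4
```

```text
9.87 [ 0.59  0.46 -0.21  1.99  0.15  0.7   1.96] [ 463.5 -277.7   92.5] yaw 95.6 z [ 0. -0. -1.] [0.1 0.1 0.3] [-0.03 -0.01  0.02] 0.0 0.064
n 359 ztop 0.1084 mark deg -116.9
top z 0.1089 circ 460.7 -276.9 25.3 ell ((460.5959777832031, -277.0669250488281), (48.21436309814453, 50.45292663574219), 92.01539611816406)
```

Request:
send_rows([
  {"dx": -1,"dy": 0.4,"dz": 0,"rx": 0,"ry": 0,"rz": -6},
  {"dx": -1,"dy": 0.4,"dz": 0,"rx": 0,"ry": 0,"rz": -13},
  {"dx": -1,"dy": 0.4,"dz": 0,"rx": 0,"ry": 0,"rz": -20},
  {"dx": -1,"dy": 0.4,"dz": 0,"rx": 0,"ry": 0,"rz": -27},
  {"dx": -1,"dy": 0.4,"dz": 0,"rx": 0,"ry": 0,"rz": -34},
])

```text
clock: 10.38
tcp_pos: [0.4624, -0.2772, 0.0926]
orientation: [0.778, 3.044, 0.0]
contact_force: [0.9, 0.2, -0.2]
grip_width: 0.0641
gripper_force: 0.0
```

Request:
send_rows([
  {"dx": 0,"dy": 0,"dz": 0,"rx": 0,"ry": 0,"rz": -7},
  {"dx": 0,"dy": 0,"dz": 0,"rx": 0,"ry": 0,"rz": -14},
  {"dx": 0,"dy": 0,"dz": 0,"rx": 0,"ry": 0,"rz": -21},
  {"dx": 0,"dy": 0,"dz": 0,"rx": 0,"ry": 0,"rz": -28},
  {"dx": 0,"dy": 0,"dz": 0,"rx": 0,"ry": 0,"rz": -35},
])

```text
clock: 10.8
tcp_pos: [0.4624, -0.2771, 0.0926]
orientation: [1.657, 2.669, 0.0]
contact_force: [0.6, -0.4, 0.2]
grip_width: 0.0641
gripper_force: 0.0
```

Request:
send_rows([
  {"dx": 0,"dy": 0,"dz": 0,"rx": 0,"ry": 0,"rz": -7},
  {"dx": 0,"dy": 0,"dz": 0,"rx": 0,"ry": 0,"rz": -14},
  {"dx": 0,"dy": 0,"dz": 0,"rx": 0,"ry": 0,"rz": -21},
  {"dx": 0,"dy": 0,"dz": 0,"rx": 0,"ry": 0,"rz": -28},
  {"dx": 0,"dy": 0,"dz": 0,"rx": 0,"ry": 0,"rz": -35},
])

```text
clock: 11.22
tcp_pos: [0.4624, -0.2771, 0.0926]
orientation: [2.383, 2.047, 0.0]
contact_force: [-0.2, -0.2, 0.4]
grip_width: 0.0638
gripper_force: 0.0
```

Request:
send_rows([
  {"dx": 0,"dy": 0,"dz": 0,"rx": 0,"ry": 0,"rz": -7},
  {"dx": 0,"dy": 0,"dz": 0,"rx": 0,"ry": 0,"rz": -14},
  {"dx": 0,"dy": 0,"dz": 0,"rx": 0,"ry": 0,"rz": -21},
  {"dx": 0,"dy": 0,"dz": 0,"rx": 0,"ry": 0,"rz": -28},
  {"dx": 0,"dy": 0,"dz": 0,"rx": 0,"ry": 0,"rz": -35},
])

```text
clock: 11.63
tcp_pos: [0.4625, -0.277, 0.0926]
orientation: [2.888, 1.236, 0.001]
contact_force: [0.2, -0.3, 0.1]
grip_width: 0.0638
gripper_force: 0.0
```

Request:
send_rows([
  {"dx": 0,"dy": 0,"dz": 0,"rx": 0,"ry": 0,"rz": -7},
  {"dx": 0,"dy": 0,"dz": 0,"rx": 0,"ry": 0,"rz": -14},
  {"dx": 0,"dy": 0,"dz": 0,"rx": 0,"ry": 0,"rz": -21},
  {"dx": 0,"dy": 0,"dz": 0,"rx": 0,"ry": 0,"rz": -28},
  {"dx": 0,"dy": 0,"dz": 0,"rx": 0,"ry": 0,"rz": -35},
])

```text
clock: 12.05
tcp_pos: [0.4626, -0.277, 0.0926]
orientation: [-3.126, -0.311, -0.001]
contact_force: [-0.3, -0.8, -0.5]
grip_width: 0.0638
gripper_force: 0.0
```

Request:
send_rows([
  {"dx": 0,"dy": 0,"dz": 0,"rx": 0,"ry": 0,"rz": -7},
  {"dx": 0,"dy": 0,"dz": 0,"rx": 0,"ry": 0,"rz": -14},
  {"dx": 0,"dy": 0,"dz": 0,"rx": 0,"ry": 0,"rz": -21},
  {"dx": 0,"dy": 0,"dz": 0,"rx": 0,"ry": 0,"rz": -28},
  {"dx": 0,"dy": 0,"dz": 0,"rx": 0,"ry": 0,"rz": -35},
])

```text
clock: 12.47
tcp_pos: [0.4626, -0.2769, 0.0926]
orientation: [-3.075, 0.643, -0.001]
contact_force: [0.7, -0.4, -0.7]
grip_width: 0.0639
gripper_force: 0.0
```

Request:
send_rows([
  {"dx": 0,"dy": 0,"dz": 0,"rx": 0,"ry": 0,"rz": -7},
  {"dx": 0,"dy": 0,"dz": 0,"rx": 0,"ry": 0,"rz": -14},
  {"dx": 0,"dy": 0,"dz": 0,"rx": 0,"ry": 0,"rz": -21},
  {"dx": 0,"dy": 0,"dz": 0,"rx": 0,"ry": 0,"rz": -28},
  {"dx": 0,"dy": 0,"dz": 0,"rx": 0,"ry": 0,"rz": -28},
])

```text
clock: 12.88
tcp_pos: [0.4626, -0.2768, 0.0923]
orientation: [2.829, -1.365, -0.0]
contact_force: [-0.7, -0.0, 0.4]
grip_width: 0.064
gripper_force: 0.0
```

```bash
python3 o.py; python3 mark.py; python3 w.py w5
```

```text
12.88 [-0.21  0.61  0.86  2.04 -0.67  0.78 -1.42] [ 462.6 -276.8   92.3] yaw -141.5 z [-0. -0. -1.] [-0.7 -0.   0.4] [-0.06  0.04 -0.  ] 0.0 0.064
n 315 ztop 0.1083 mark deg -119.4
top z 0.1088 circ 464.1 -278.5 25.5 ell ((464.00714111328125, -278.42242431640625), (48.553524017333984, 50.75574493408203), 37.63542556762695)
```

Request:
send_rows([
  {"dx": 0,"dy": 0,"dz": 0,"rx": 0,"ry": 0,"rz": 0},
  {"dx": 0,"dy": 0,"dz": 0,"rx": 0,"ry": 0,"rz": 0},
  {"dx": 0,"dy": 0,"dz": 0,"rx": 0,"ry": 0,"rz": 0},
  {"dx": 0,"dy": 0,"dz": 0,"rx": 0,"ry": 0,"rz": 0},
  {"dx": 0,"dy": 0,"dz": 0,"rx": 0,"ry": 0,"rz": 0},
], jaw=40, newtons=20)

```text
clock: 13.4
tcp_pos: [0.4625, -0.2772, 0.0927]
orientation: [-2.832, 1.359, -0.0]
contact_force: [0.6, 0.9, 1.7]
grip_width: 0.0489
gripper_force: 21.1
```

Request:
send_rows([
  {"dx": 0,"dy": 0,"dz": 0.2,"rx": 0,"ry": 0,"rz": 0},
  {"dx": 0,"dy": 0,"dz": 0.3,"rx": 0,"ry": 0,"rz": 0},
  {"dx": 0,"dy": 0,"dz": 0.4,"rx": 0,"ry": 0,"rz": 3},
  {"dx": 0,"dy": 0,"dz": 0.6,"rx": 0,"ry": 0,"rz": 7},
  {"dx": 0,"dy": 0,"dz": 0.8,"rx": 0,"ry": 0,"rz": 12},
], jaw=40, newtons=45)

```text
clock: 13.82
tcp_pos: [0.4625, -0.2774, 0.0933]
orientation: [2.96, -1.051, 0.001]
contact_force: [1.0, -0.1, 1.8]
grip_width: 0.048
gripper_force: 45.9
```

```bash
python3 o.py; python3 mark.py
```

```text
13.82 [-0.18  0.59  0.8   2.04 -0.61  0.76 -1.25] [ 462.5 -277.4   93.3] yaw -129.1 z [ 0.    -0.001 -1.   ] [ 1.  -0.1  1.8] [ 0.05 -0.03 -0.07] 45.9 0.048
n 320 ztop 0.1086 mark deg -107.9
```

Request:
send_rows([
  {"dx": 0,"dy": 0,"dz": 0.2,"rx": 0,"ry": 0,"rz": 5},
  {"dx": 0,"dy": 0,"dz": 0.4,"rx": 0,"ry": 0,"rz": 10},
  {"dx": 0,"dy": 0,"dz": 0.6,"rx": 0,"ry": 0,"rz": 15},
  {"dx": 0,"dy": 0,"dz": 0.8,"rx": 0,"ry": 0,"rz": 20},
  {"dx": 0,"dy": 0,"dz": 1.0,"rx": 0,"ry": 0,"rz": 25},
])

```text
clock: 14.28
tcp_pos: [0.4625, -0.2774, 0.0944]
orientation: [3.117, -0.387, 0.001]
contact_force: [0.3, 0.6, 0.8]
grip_width: 0.0479
gripper_force: 46.6
```

Request:
send_rows([
  {"dx": 0,"dy": 0,"dz": 0.2,"rx": 0,"ry": 0,"rz": 5},
  {"dx": 0,"dy": 0,"dz": 0.4,"rx": 0,"ry": 0,"rz": 10},
  {"dx": 0,"dy": 0,"dz": 0.6,"rx": 0,"ry": 0,"rz": 15},
  {"dx": 0,"dy": 0,"dz": 0.8,"rx": 0,"ry": 0,"rz": 20},
  {"dx": 0,"dy": 0,"dz": 1.0,"rx": 0,"ry": 0,"rz": 25},
])

```text
clock: 14.7
tcp_pos: [0.4624, -0.2774, 0.0953]
orientation: [3.127, 0.296, 0.0]
contact_force: [0.4, -0.1, 1.2]
grip_width: 0.048
gripper_force: 46.6
```

```bash
python3 o.py; python3 mark.py
```

```text
14.7 [-0.02  0.51  0.57  2.03 -0.41  0.71 -0.57] [ 462.4 -277.4   95.3] yaw -79.2 z [ 0. -0. -1.] [ 0.4 -0.1  1.2] [ 0.06 -0.06 -0.02] 46.6 0.048
n 323 ztop 0.1106 mark deg -58.4
```

Very clean. I continue to 352° and then through the release zone.

Request:
send_rows([
  {"dx": 0,"dy": 0,"dz": 0.2,"rx": 0,"ry": 0,"rz": 5},
  {"dx": 0,"dy": 0,"dz": 0.4,"rx": 0,"ry": 0,"rz": 10},
  {"dx": 0,"dy": 0,"dz": 0.6,"rx": 0,"ry": 0,"rz": 15},
  {"dx": 0,"dy": 0,"dz": 0.8,"rx": 0,"ry": 0,"rz": 20},
  {"dx": 0,"dy": 0,"dz": 1.0,"rx": 0,"ry": 0,"rz": 25},
])

```text
clock: 15.17
tcp_pos: [0.4623, -0.2774, 0.0963]
orientation: [2.99, 0.964, -0.0]
contact_force: [0.0, -0.7, 0.8]
grip_width: 0.048
gripper_force: 46.5
```

Request:
send_rows([
  {"dx": 0,"dy": 0,"dz": 0.2,"rx": 0,"ry": 0,"rz": 5},
  {"dx": 0,"dy": 0,"dz": 0.4,"rx": 0,"ry": 0,"rz": 10},
  {"dx": 0,"dy": 0,"dz": 0.6,"rx": 0,"ry": 0,"rz": 15},
  {"dx": 0,"dy": 0,"dz": 0.8,"rx": 0,"ry": 0,"rz": 20},
  {"dx": 0,"dy": 0,"dz": 1.0,"rx": 0,"ry": 0,"rz": 25},
])

```text
clock: 15.58
tcp_pos: [0.4621, -0.2776, 0.0972]
orientation: [2.711, 1.588, -0.001]
contact_force: [-0.1, -0.8, 0.7]
grip_width: 0.048
gripper_force: 46.5
```

```bash
python3 o.py; python3 mark.py
```

```text
15.58 [ 0.15  0.46  0.34  2.02 -0.24  0.69  0.13] [ 462.1 -277.6   97.2] yaw -29.3 z [-0. -0. -1.] [-0.1 -0.8  0.7] [-0.14  0.01 -0.03] 46.5 0.048
n 345 ztop 0.1126 mark deg -11.3
```

Request:
send_rows([
  {"dx": 0,"dy": 0,"dz": 0.2,"rx": 0,"ry": 0,"rz": 5},
  {"dx": 0,"dy": 0,"dz": 0.4,"rx": 0,"ry": 0,"rz": 10},
  {"dx": 0,"dy": 0,"dz": 0.6,"rx": 0,"ry": 0,"rz": 15},
  {"dx": 0,"dy": 0,"dz": 0.8,"rx": 0,"ry": 0,"rz": 20},
  {"dx": 0,"dy": 0,"dz": 1.0,"rx": 0,"ry": 0,"rz": 25},
])

```text
clock: 16.05
tcp_pos: [0.4622, -0.2776, 0.0982]
orientation: [2.304, 2.135, -0.0]
contact_force: [-0.5, -0.5, 1.2]
grip_width: 0.0477
gripper_force: 46.5
```

Request:
send_rows([
  {"dx": 0,"dy": 0,"dz": 0.2,"rx": 0,"ry": 0,"rz": 5},
  {"dx": 0,"dy": 0,"dz": 0.4,"rx": 0,"ry": 0,"rz": 10},
  {"dx": 0,"dy": 0,"dz": 0.6,"rx": 0,"ry": 0,"rz": 15},
  {"dx": 0,"dy": 0,"dz": 0.8,"rx": 0,"ry": 0,"rz": 20},
  {"dx": 0,"dy": 0,"dz": 1.0,"rx": 0,"ry": 0,"rz": 25},
])

```text
clock: 16.47
tcp_pos: [0.4622, -0.2775, 0.0992]
orientation: [-1.788, -2.583, 0.0]
contact_force: [0.0, 0.1, 1.0]
grip_width: 0.0477
gripper_force: 46.5
```

```bash
python3 o.py; python3 mark.py
```

```text
16.47 [ 0.33  0.44  0.12  2.01 -0.08  0.7   0.86] [ 462.2 -277.5   99.2] yaw 20.6 z [-0. -0. -1.] [0.  0.1 1. ] [-0.14 -0.07 -0.05] 46.5 0.0477
n 385 ztop 0.1145 mark deg 31.6
```

Request:
send_rows([
  {"dx": 0,"dy": 0,"dz": 0.2,"rx": 0,"ry": 0,"rz": 5},
  {"dx": 0,"dy": 0,"dz": 0.4,"rx": 0,"ry": 0,"rz": 10},
  {"dx": 0,"dy": 0,"dz": 0.6,"rx": 0,"ry": 0,"rz": 15},
  {"dx": 0,"dy": 0,"dz": 0.8,"rx": 0,"ry": 0,"rz": 20},
  {"dx": 0,"dy": 0,"dz": 1.0,"rx": 0,"ry": 0,"rz": 25},
])

```text
clock: 16.93
tcp_pos: [0.4622, -0.2774, 0.1002]
orientation: [-1.187, -2.908, 0.0]
contact_force: [0.5, -1.1, 2.8]
grip_width: 0.0476
gripper_force: 46.5
```

Request:
send_rows([
  {"dx": 0,"dy": 0,"dz": 0.2,"rx": 0,"ry": 0,"rz": 5},
  {"dx": 0,"dy": 0,"dz": 0.4,"rx": 0,"ry": 0,"rz": 10},
  {"dx": 0,"dy": 0,"dz": 0.6,"rx": 0,"ry": 0,"rz": 15},
  {"dx": 0,"dy": 0,"dz": 0.8,"rx": 0,"ry": 0,"rz": 20},
  {"dx": 0,"dy": 0,"dz": 1.0,"rx": 0,"ry": 0,"rz": 25},
])

```text
clock: 17.35
tcp_pos: [0.4623, -0.2774, 0.1013]
orientation: [-0.53, -3.097, -0.0]
contact_force: [-0.5, 0.2, 2.9]
grip_width: 0.0479
gripper_force: 46.5
```

Request:
send_rows([
  {"dx": 0,"dy": 0,"dz": 0.2,"rx": 0,"ry": 0,"rz": 5},
  {"dx": 0,"dy": 0,"dz": 0.4,"rx": 0,"ry": 0,"rz": 10},
  {"dx": 0,"dy": 0,"dz": 0.6,"rx": 0,"ry": 0,"rz": 15},
  {"dx": 0,"dy": 0,"dz": 0.8,"rx": 0,"ry": 0,"rz": 20},
  {"dx": 0,"dy": 0,"dz": 1.0,"rx": 0,"ry": 0,"rz": 25},
])

```text
clock: 17.77
tcp_pos: [0.4624, -0.2774, 0.1023]
orientation: [0.153, -3.138, -0.0]
contact_force: [-0.3, 0.1, 2.8]
grip_width: 0.0478
gripper_force: 46.5
```

```bash
python3 o.py; python3 mark.py
```

```text
17.77 [ 0.59  0.45 -0.2   1.99  0.13  0.72  1.97] [ 462.4 -277.4  102.3] yaw 95.6 z [-0.  0. -1.] [-0.3  0.1  2.8] [-0.07 -0.02  0.  ] 46.5 0.0478
n 373 ztop 0.1177 mark deg 109.7
```

Request:
send_rows([
  {"dx": 0,"dy": 0,"dz": 0.3,"rx": 0,"ry": 0,"rz": 5},
  {"dx": 0,"dy": 0,"dz": 0.6,"rx": 0,"ry": 0,"rz": 10},
  {"dx": 0,"dy": 0,"dz": 1.0,"rx": 0,"ry": 0,"rz": 15},
  {"dx": 0,"dy": 0,"dz": 1.5,"rx": 0,"ry": 0,"rz": 15},
  {"dx": 0,"dy": 0,"dz": 2.5,"rx": 0,"ry": 0,"rz": 15},
])

```text
clock: 18.23
tcp_pos: [0.4623, -0.2774, 0.1048]
orientation: [-0.554, 3.092, 0.0]
contact_force: [-0.0, 0.4, 2.7]
grip_width: 0.0476
gripper_force: 46.6
```

```bash
python3 o.py; python3 mark.py
```

```text
18.23 [ 0.64  0.45 -0.27  1.98  0.17  0.73  2.19] [ 462.3 -277.4  104.8] yaw 110.3 z [ 0.  0. -1.] [-0.   0.4  2.7] [-0.05 -0.07  0.03] 46.6 0.0476
n 363 ztop 0.1201 mark deg 124.9
```

Request:
send_rows([
  {"dx": 0,"dy": 0,"dz": 2,"rx": 0,"ry": 0,"rz": 0},
  {"dx": 0,"dy": 0,"dz": 5,"rx": 0,"ry": 0,"rz": 0},
  {"dx": 0,"dy": 0,"dz": 9,"rx": 0,"ry": 0,"rz": 0},
  {"dx": 0,"dy": 0,"dz": 14,"rx": 0,"ry": 0,"rz": 0},
  {"dx": 0,"dy": 0,"dz": 20,"rx": 0,"ry": 0,"rz": 0},
])

```text
clock: 18.7
tcp_pos: [0.4619, -0.2769, 0.1249]
orientation: [0.564, -3.09, -0.001]
contact_force: [-0.8, 0.2, -0.6]
grip_width: 0.0479
gripper_force: 46.6
```

Request:
send_rows([
  {"dx": 0,"dy": 0,"dz": 10,"rx": 0,"ry": 0,"rz": 0},
  {"dx": 0,"dy": 0,"dz": 25,"rx": 0,"ry": 0,"rz": 0},
  {"dx": 0,"dy": 0,"dz": 40,"rx": 0,"ry": 0,"rz": 0},
  {"dx": 0,"dy": 0,"dz": 55,"rx": 0,"ry": 0,"rz": 0},
  {"dx": 0,"dy": 0,"dz": 65,"rx": 0,"ry": 0,"rz": 0},
])

```text
clock: 19.12
tcp_pos: [0.4629, -0.2774, 0.192]
orientation: [-0.564, 3.089, -0.002]
contact_force: [0.5, -0.2, -0.7]
grip_width: 0.0479
gripper_force: 46.6
```

```bash
python3 o.py; python3 mark.py
python3 - <<'E'
from h import *
d=grab('wrist'); t=grab('scene'); cv2.imwrite('pics/w6.png',np.hstack([cv2.resize(d['frame'],(400,300)),cv2.resize(t['frame'][180:420,200:520],(400,300))]))
E
```

```text
19.12 [ 0.66  0.33 -0.29  1.92  0.12  0.91  2.25] [ 462.9 -277.4  192. ] yaw 110.7 z [ 0.002 -0.001 -1.   ] [ 0.5 -0.2 -0.7] [ 0.04 -0.02  0.01] 46.6 0.0479
n 400 ztop 0.2074 mark deg 121.3
```

View pics/w6.png

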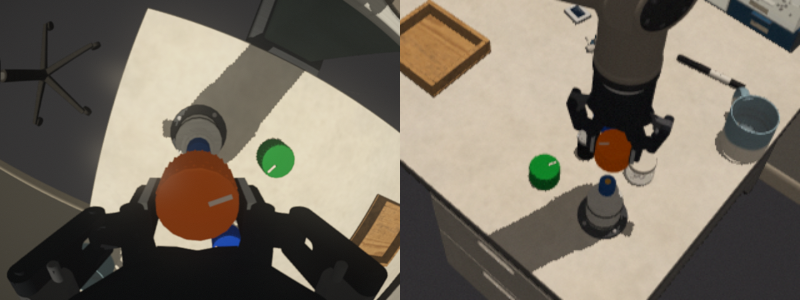

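The cap is in the grip and the blue cell stands out of the neck. The green cap and the jars have not been disturbed. Now I carry the cap to the tray.

Request:
send_rows([
  {"dx": 1,"dy": 10,"dz": 0,"rx": 0,"ry": 0,"rz": -2},
  {"dx": 4,"dy": 30,"dz": 0,"rx": 0,"ry": 0,"rz": -3},
  {"dx": 7,"dy": 58,"dz": 0,"rx": 0,"ry": 0,"rz": -4},
  {"dx": 11,"dy": 90,"dz": 0,"rx": 0,"ry": 0,"rz": -5},
  {"dx": 15,"dy": 122,"dz": 0,"rx": 0,"ry": 0,"rz": -6},
])

```text
clock: 19.68
tcp_pos: [0.4765, -0.1542, 0.1888]
orientation: [0.398, -3.115, -0.001]
contact_force: [0.0, 0.4, -0.0]
grip_width: 0.0479
gripper_force: 46.6
```

Request:
send_rows([
  {"dx": 4,"dy": 32,"dz": 0,"rx": 0,"ry": 0,"rz": -2},
  {"dx": 8,"dy": 64,"dz": 0,"rx": 0,"ry": 0,"rz": -4},
  {"dx": 12,"dy": 96,"dz": 0,"rx": 0,"ry": 0,"rz": -6},
  {"dx": 16,"dy": 128,"dz": 0,"rx": 0,"ry": 0,"rz": -8},
  {"dx": 20,"dy": 160,"dz": 0,"rx": 0,"ry": 0,"rz": -10},
])

```text
clock: 20.1
tcp_pos: [0.4966, 0.0062, 0.1889]
orientation: [0.126, -3.137, 0.0]
contact_force: [-0.2, -0.4, -0.9]
grip_width: 0.0475
gripper_force: 46.6
```

Request:
send_rows([
  {"dx": 4,"dy": 32,"dz": 0,"rx": 0,"ry": 0,"rz": -1},
  {"dx": 8,"dy": 64,"dz": 0,"rx": 0,"ry": 0,"rz": -2},
  {"dx": 12,"dy": 96,"dz": 0,"rx": 0,"ry": 0,"rz": -3},
  {"dx": 16,"dy": 126,"dz": 0,"rx": 0,"ry": 0,"rz": -4},
  {"dx": 19,"dy": 150,"dz": 0,"rx": 0,"ry": 0,"rz": -5},
])

```text
clock: 20.52
tcp_pos: [0.5156, 0.1574, 0.1888]
orientation: [-0.006, -3.14, -0.001]
contact_force: [0.6, -0.7, -0.5]
grip_width: 0.0481
gripper_force: 46.6
```

Request:
send_rows([
  {"dx": 2,"dy": 15,"dz": 0,"rx": 0,"ry": 0,"rz": 0},
  {"dx": 4,"dy": 26,"dz": 0,"rx": 0,"ry": 0,"rz": 0},
  {"dx": 4,"dy": 30,"dz": 0,"rx": 0,"ry": 0,"rz": 0},
  {"dx": 4,"dy": 30,"dz": 0,"rx": 0,"ry": 0,"rz": 0},
  {"dx": 4,"dy": 30,"dz": 0,"rx": 0,"ry": 0,"rz": 0},
])

```text
clock: 20.93
tcp_pos: [0.5201, 0.1835, 0.1893]
orientation: [-0.01, -3.141, 0.002]
contact_force: [-0.4, -0.2, -1.4]
grip_width: 0.0481
gripper_force: 46.6
```

```bash
python3 o.py; python3 mark.py
python3 - <<'E'
from h import *
for n in('top','scene','wrist'):
    d=grab(n);P=cloud(d,n=='wrist');z=P[...,2]; f=d['z_map']>0
    s=f&(z>.027)&(z<.045)&(P[...,0]>.4)&(P[...,0]<.65)&(P[...,1]>.05)&(P[...,1]<.35)
    print(n,s.sum(),'rim',cv2.minAreaRect((P[s][:,:2]*1000).astype(np.float32)),np.median(z[s]).round(4))
    g=f&(z<.015)&(z>-.01)&(abs(P[...,0]-.52)<.05)&(abs(P[...,1]-.185)<.06)
    print('floor',g.sum(),np.median(z[g]).round(4))
cv2.imwrite('pics/w7.png',d['frame'])
E
```

```text
20.93 [-0.11  0.37 -0.43  1.88  0.19  0.93  0.94] [520.1 183.5 189.3] yaw 89.6 z [-0.001 -0.001 -1.   ] [-0.4 -0.2 -1.4] [-0.01 -0.01 -0.02] 46.6 0.0481
n 390 ztop 0.2046 mark deg 98.9
top 1260 rim ((520.430419921875, 184.55078125), (149.20814514160156, 171.0850067138672), 0.5346506834030151) 0.0333
floor 2046 0.0047
scene 1166 rim ((521.6660766601562, 184.76370239257812), (152.55661010742188, 176.11993408203125), 0.15569442510604858) 0.0345
floor 1453 0.0067
wrist 6769 rim ((518.7321166992188, 185.45672607421875), (148.547119140625, 170.85427856445312), 0.12057342380285263) 0.0332
floor 13002 0.0044
```

View pics/w7.png

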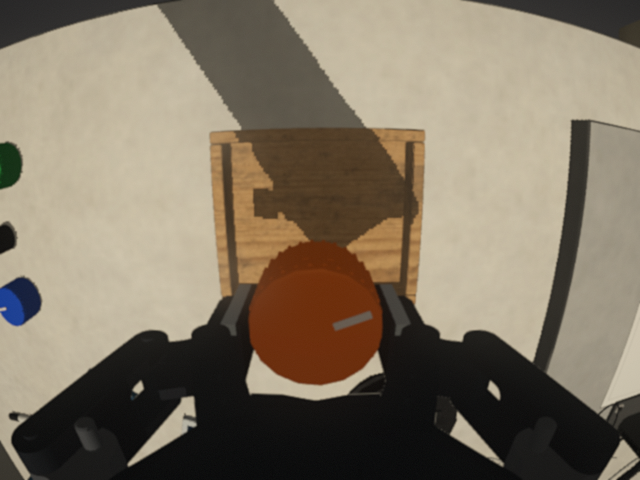

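The cap hangs level at (315,325), above the middle of the tray (210–425, 130–300). I lower it.

Request:
send_rows([
  {"dx": 0,"dy": 1,"dz": -15,"rx": 0,"ry": 0,"rz": 0},
  {"dx": 0,"dy": 1,"dz": -40,"rx": 0,"ry": 0,"rz": 0},
  {"dx": 0,"dy": 1,"dz": -65,"rx": 0,"ry": 0,"rz": 0},
  {"dx": 0,"dy": 1,"dz": -90,"rx": 0,"ry": 0,"rz": 0},
  {"dx": 0,"dy": 1,"dz": -110,"rx": 0,"ry": 0,"rz": 0},
])

```text
clock: 21.55
tcp_pos: [0.52, 0.1847, 0.0783]
orientation: [-0.01, -3.141, 0.001]
contact_force: [-0.2, -0.3, -0.9]
grip_width: 0.048
gripper_force: 46.6
```

Request:
send_rows([
  {"dx": 0,"dy": 0,"dz": -15,"rx": 0,"ry": 0,"rz": 0},
  {"dx": 0,"dy": 0,"dz": -28,"rx": 0,"ry": 0,"rz": 0},
  {"dx": 0,"dy": 0,"dz": -38,"rx": 0,"ry": 0,"rz": 0},
  {"dx": 0,"dy": 0,"dz": -45,"rx": 0,"ry": 0,"rz": 0},
  {"dx": 0,"dy": 0,"dz": -50,"rx": 0,"ry": 0,"rz": 0},
])

```text
clock: 21.97
tcp_pos: [0.5205, 0.1857, 0.0294]
orientation: [0.009, 3.142, -0.0]
contact_force: [-1.3, -0.2, -0.3]
grip_width: 0.0477
gripper_force: 46.6
```

```bash
python3 o.py; python3 mark.py
```

```text
21.97 [-0.18  0.6  -0.35  1.98  0.33  0.62  0.82] [520.5 185.7  29.4] yaw 89.7 z [ 0. -0. -1.] [-1.3 -0.2 -0.3] [ 0.01 -0.04 -0.03] 46.6 0.0477
n 320 ztop 0.0447 mark deg 114.6
```

Request:
send_rows([
  {"dx": 0,"dy": 0,"dz": -1,"rx": 0,"ry": 0,"rz": 0},
  {"dx": 0,"dy": 0,"dz": -2,"rx": 0,"ry": 0,"rz": 0},
  {"dx": 0,"dy": 0,"dz": -3,"rx": 0,"ry": 0,"rz": 0},
  {"dx": 0,"dy": 0,"dz": -3.5,"rx": 0,"ry": 0,"rz": 0},
  {"dx": 0,"dy": 0,"dz": -3.5,"rx": 0,"ry": 0,"rz": 0},
])

```text
clock: 22.43
tcp_pos: [0.5205, 0.1858, 0.0266]
orientation: [0.008, 3.141, 0.0]
contact_force: [0.6, 0.2, -0.3]
grip_width: 0.0482
gripper_force: 46.6
```

Request:
send_rows([
  {"dx": 0,"dy": 0,"dz": -0.2,"rx": 0,"ry": 0,"rz": 0},
  {"dx": 0,"dy": 0,"dz": -0.4,"rx": 0,"ry": 0,"rz": 0},
  {"dx": 0,"dy": 0,"dz": -0.6,"rx": 0,"ry": 0,"rz": 0},
  {"dx": 0,"dy": 0,"dz": -0.8,"rx": 0,"ry": 0,"rz": 0},
  {"dx": 0,"dy": 0,"dz": -1.0,"rx": 0,"ry": 0,"rz": 0},
])

```text
clock: 22.85
tcp_pos: [0.5203, 0.1858, 0.0253]
orientation: [0.008, 3.142, 0.0]
contact_force: [0.2, -0.6, -1.1]
grip_width: 0.0481
gripper_force: 46.6
```

```bash
python3 o.py; python3 mark.py
```

```text
22.85 [-0.19  0.6  -0.34  1.98  0.34  0.61  0.81] [520.3 185.8  25.3] yaw 89.7 z [ 0.  0. -1.] [ 0.2 -0.6 -1.1] [ 0.01 -0.02 -0.04] 46.6 0.0481
n 319 ztop 0.0407 mark deg 115.8
```

Request:
send_rows([
  {"dx": 0,"dy": 0,"dz": -0.2,"rx": 0,"ry": 0,"rz": 0},
  {"dx": 0,"dy": 0,"dz": -0.4,"rx": 0,"ry": 0,"rz": 0},
  {"dx": 0,"dy": 0,"dz": -0.6,"rx": 0,"ry": 0,"rz": 0},
  {"dx": 0,"dy": 0,"dz": -0.6,"rx": 0,"ry": 0,"rz": 0},
  {"dx": 0,"dy": 0,"dz": -0.6,"rx": 0,"ry": 0,"rz": 0},
])

```text
clock: 23.32
tcp_pos: [0.5203, 0.1858, 0.0247]
orientation: [-0.008, -3.142, -0.0]
contact_force: [-0.3, 0.1, -0.0]
grip_width: 0.0479
gripper_force: 46.6
```

Request:
send_rows([
  {"dx": 0,"dy": 0,"dz": -0.2,"rx": 0,"ry": 0,"rz": 0},
  {"dx": 0,"dy": 0,"dz": -0.4,"rx": 0,"ry": 0,"rz": 0},
  {"dx": 0,"dy": 0,"dz": -0.4,"rx": 0,"ry": 0,"rz": 0},
  {"dx": 0,"dy": 0,"dz": -0.4,"rx": 0,"ry": 0,"rz": 0},
  {"dx": 0,"dy": 0,"dz": -0.4,"rx": 0,"ry": 0,"rz": 0},
])

```text
clock: 23.73
tcp_pos: [0.5203, 0.1858, 0.0243]
orientation: [-0.008, -3.142, -0.0]
contact_force: [-0.1, -0.4, -0.7]
grip_width: 0.0474
gripper_force: 46.6
```

Request:
send_rows([
  {"dx": 0,"dy": 0,"dz": -0.2,"rx": 0,"ry": 0,"rz": 0},
  {"dx": 0,"dy": 0,"dz": -0.4,"rx": 0,"ry": 0,"rz": 0},
  {"dx": 0,"dy": 0,"dz": -0.5,"rx": 0,"ry": 0,"rz": 0},
  {"dx": 0,"dy": 0,"dz": -0.5,"rx": 0,"ry": 0,"rz": 0},
  {"dx": 0,"dy": 0,"dz": -0.5,"rx": 0,"ry": 0,"rz": 0},
])

```text
clock: 24.15
tcp_pos: [0.5205, 0.1858, 0.0241]
orientation: [0.008, 3.141, 0.0]
contact_force: [-1.0, -1.1, 5.0]
grip_width: 0.0477
gripper_force: 46.8
```

```bash
python3 o.py; python3 mark.py
```

```text
24.15 [-0.19  0.6  -0.34  1.98  0.34  0.61  0.81] [520.5 185.8  24.1] yaw 89.7 z [ 0.  0. -1.] [-1.  -1.1  5. ] [-0.23  0.2   0.01] 46.8 0.0477
n 316 ztop 0.0395 mark deg 115.8
```

The cap is in contact with the floor at about 5 N, so I let go and check.

Request:
send_rows([
  {"dx": 0,"dy": 0,"dz": 0,"rx": 0,"ry": 0,"rz": 0},
  {"dx": 0,"dy": 0,"dz": 0,"rx": 0,"ry": 0,"rz": 0},
  {"dx": 0,"dy": 0,"dz": 0,"rx": 0,"ry": 0,"rz": 0},
  {"dx": 0,"dy": 0,"dz": 0,"rx": 0,"ry": 0,"rz": 0},
  {"dx": 0,"dy": 0,"dz": 0,"rx": 0,"ry": 0,"rz": 0},
], jaw=66)

```text
clock: 24.62
tcp_pos: [0.5202, 0.1858, 0.0237]
orientation: [-0.008, -3.141, -0.0]
contact_force: [-0.1, -0.5, 0.5]
grip_width: 0.0655
gripper_force: 0.0
```

Request:
send_rows([
  {"dx": 0,"dy": 0,"dz": 3,"rx": 0,"ry": 0,"rz": 0},
  {"dx": 0,"dy": 0,"dz": 10,"rx": 0,"ry": 0,"rz": 0},
  {"dx": 0,"dy": 0,"dz": 25,"rx": 0,"ry": 0,"rz": 0},
  {"dx": 0,"dy": 0,"dz": 45,"rx": 0,"ry": 0,"rz": 0},
  {"dx": 0,"dy": 0,"dz": 70,"rx": 0,"ry": 0,"rz": 0},
])

```text
clock: 25.03
tcp_pos: [0.5195, 0.1855, 0.0941]
orientation: [-0.008, -3.139, 0.001]
contact_force: [-0.7, -0.2, 0.9]
grip_width: 0.0663
gripper_force: 0.0
```

Request:
send_rows([
  {"dx": 0,"dy": 0,"dz": 25,"rx": 0,"ry": 0,"rz": 0},
  {"dx": 0,"dy": 0,"dz": 50,"rx": 0,"ry": 0,"rz": 0},
  {"dx": 0,"dy": 0,"dz": 70,"rx": 0,"ry": 0,"rz": 0},
  {"dx": 0,"dy": 0,"dz": 70,"rx": 0,"ry": 0,"rz": 0},
  {"dx": 0,"dy": 0,"dz": 70,"rx": 0,"ry": 0,"rz": 0},
])

```text
clock: 25.45
tcp_pos: [0.5211, 0.1861, 0.1655]
orientation: [0.008, 3.139, 0.001]
contact_force: [0.6, 0.3, -0.8]
grip_width: 0.0657
gripper_force: 0.0
```

```bash
python3 o.py
python3 - <<'E'
from h import *
d=grab('wrist');P=cloud(d,True);z=P[...,2];hsv=cv2.cvtColor(d['frame'],cv2.COLOR_BGR2HSV)
m=(cv2.inRange(hsv,(3,190,50),(22,255,255))>0)&(np.hypot(P[...,0]-.52,P[...,1]-.185)<.024)&(z>.03)
print('top',z[m].min().round(4),np.median(z[m]).round(4),z[m].max().round(4),P[m].mean(0).round(4))
s=(d['z_map']>0)&(z>.027)&(z<.038)&(P[...,0]>.4)&(P[...,0]<.65)&(P[...,1]>.05)&(P[...,1]<.35)&(np.hypot(P[...,0]-.52,P[...,1]-.185)>.04)
print(cv2.minAreaRect((P[s][:,:2]*1000).astype(np.float32)))
cv2.imwrite('pics/w8.png',d['frame'])
E
```

```text
25.45 [-0.11  0.4  -0.43  1.9   0.21  0.88  0.92] [521.1 186.1 165.5] yaw 89.7 z [ 0.003  0.001 -1.   ] [ 0.6  0.3 -0.8] [ 0.01 -0.01 -0.01] 0.0 0.0657
top 0.0368 0.0394 0.0418 [0.5192 0.1848 0.0394]
((519.7750244140625, 185.26742553710938), (150.35462951660156, 170.74542236328125), 0.29517626762390137)
```

View pics/w8.png

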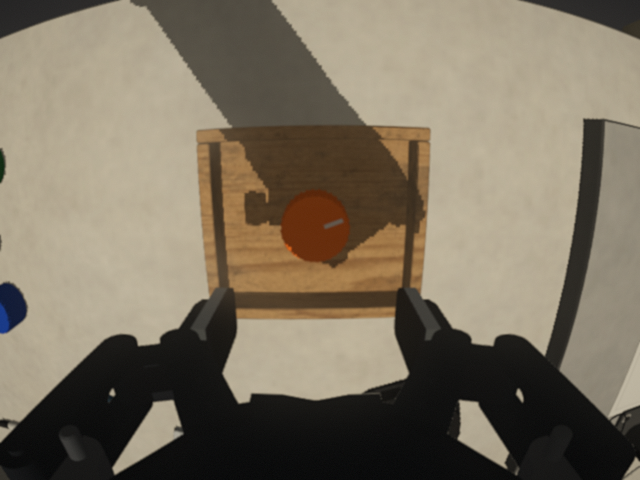

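The cap sits flat, top side up, in the middle of the tray at (316,226). The tray has not moved and the gripper is clear. I hand in the job.

```bash
python3 -c "
from bench import r
print(r.hand_in())"
```

```text
the job is handed in; nothing more can be done
None
```

The orange cap was unscrewed and kept in the grip as it came free. It now rests top side up within about 1 mm of the tray's centre, and the job was handed in at about 25.5 s, though `hand_in()` returned no verdict.

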